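# Park the finds tray in its bay behind the lamp socket

## Task

Push the long finds tray across the bench, one end and then the other, angling it past the lamp-socket post and into the parking bay until it lies behind the post, square and fully home against the bay's back board. Only push on the outside of the tray, gently, so that it stays flat on the bench: do not grip or lift it, and do not reach into it or touch the broken knife lying in it. Leave the jars, the dish and the brush where they are, and end clear of everything.

Things in the scene. Friction and masses are not known exactly. Their poses are not given: they have to be found in the camera images.
- tray: Long shallow open wooden tray, loose, flat on the bench: 300 mm long (its y axis), 70 mm wide (its x axis), 28 mm high, walls 5 mm, inner floor 4 mm up; 0.3 to 0.65 kg. Origin: centre of its underside. It starts across the bench between robot and bay, +y end to the robot's left, +x side towards the bay.
- bay: Brown wooden bay fixed to the bench: back board and two end cheeks, 55 and 45 mm high, 15 mm thick; open in front and above, no floor. Origin: on the bench at its centre; +x points to the back board, away from the robot, +y to the robot's left. Inside, y runs from -180 to +180 mm and x from -50 mm (open front) to +50 mm (face of the back board). A tray fully home has its centre at x = +15 mm.
- socket: Upright dark steel post, an empty bench-lamp socket, fixed in front of the bay: axis at x = -60 mm and y = +70 to +110 mm in the bay's frame. 24 mm diameter, 29 mm collar on top, 70 mm high, small thumbscrew towards the robot. Origin: centre of its foot. The gap from it to the right cheek is shorter than the tray: the tray's left end must go in first, behind the post.
- haft: Tang half of a broken, rusted iron knife, lying loose in the right half of the tray along it, about 140 x 26 x 7 mm; origin at the middle of its underside.
- point: Point half of the same knife, loose in the left half of the tray along it, about 110 x 24 x 7 mm; origin at the middle of its underside.
- jar_a: Small glass jar with a brass-coloured lid, 48 mm diameter, 65 mm high, left of the post; bystander. Origin at the centre of its underside.
- jar_b: Second jar of the same kind, left of the bay; bystander. Origin at the centre of its underside.
- dish: White ceramic dish, 84 mm diameter, 18 mm high, to the right of the bay's right cheek; bystander. Origin at the centre of its underside.
- brush: Flat brush with a wooden handle, 170 mm long, lying on the bench at the left; bystander. Origin under its middle.
Not all that is in view belongs to the job. What is shaped like the point but pink or yellow is not meant.

How it is judged:
By the outcome, as a careful person would: the job done as asked, in the order asked, and still so for the second after the job is handed in, with the robot touching nothing.
It also fails if it takes over 61 s, if anything falls off the work surface, if the arm or the gripper's body presses on something with over 40 N, if the wrist force passes 120 N, or if a joint passes its speed limit or range.

## Robot

A 7-joint arm with a two-finger parallel gripper is mounted at the origin on the work surface. World frame = base frame: x ahead of the robot, y to its left, z up, the work surface at z = 0. Lengths are in m, angles in degrees, forces in N, time in s.
With the tool pointing down it reaches from about 0.425 to 0.95 m from the base axis. Payload 4.7 kg.
Tool frame: the origin (TCP) lies at the very end of the fingers, on their centre line; the grasp point (between the pads) lies ctrl.hold_point_z behind it (ctrl.hold_point_z is the distance from the TCP to the grasp point, in m); z points along the fingers, y is the line along which they close (so a half turn about z gives the same grasp; the last joint's range is limited). The gripper opens to 85 mm and grips with 20 to 120 N. Pads are 22 mm wide; open, the fingers measure 114 mm over their backs; the gripper's body (76 mm by 85 mm) begins 54 mm behind the grasp point. The pads swing forward as they close: fully open they stand 13 mm farther back than shut.
Start: joints at [74.548, 26.849, -2.785, 87.806, 1.381, 65.374, -4.715], TCP at [0.161, -0.656, 0.231] pointing down, gripper open.
Joint ranges: [-148.3, 148.3], [-19.14, 114.17], [-79.39, 73.82], [5.75, 140.21], [-59.74, 239.74], [12.07, 113.84], [-152.46, 152.46]. Speed limits (degrees/s): [147.25, 147.25, 180, 180, 180, 180, 180].

## Interface

Orientations are given as a 3x3 rotation matrix whose columns are the frame's x, y, z axes.
In Python, from rig import ctrl gives the robot as it stands. The module is installed in compiled form; this text tells all that it offers.
- The arm moves only by the tool arm_command, never from a script. Its arguments are lists of equal length, an entry for each row: "dp": the shift along the tool's x, y, z in cm, a list of three; "delta_rot": the turn, a rotation vector about the tool's x, y, z in rad, a list of three. In form: {"dp": [[dx, dy, dz], ...], "delta_rot": [[wx, wy, wz], ...]}. A call has 1 to 5 rows; each row shifts and turns the commanded pose from where the row before left it, along the tool's axes as they then stand; what a row does not reach is not made up. A row lasts 1/12 s, in which the tool goes at most 41.7 mm and 7.16 degrees, less where a joint would pass 70% of its speed; a pose out of reach is approached as far as the arm can. A call is refused whole if a number of a shift passes 4.17 or a number of a turn 0.125, either way. A call with a gripper value outside its range is refused whole. "gripper" is the finger opening in cm, from 0 to 8.54, set as the call begins (left out, the last holds). The fingers move at their own pace and stop on an object; the grip force is fixed at half the most. Time passes only in rows, so rows that do not move let the fingers close. It gives the time, the measured TCP pose, the force, the opening and the grip force at its end, in the units of the state.
- ctrl.get_state(): the state, without advancing time (a new reading comes with each control period).
- ctrl.grab_frame(name): name is "scene" or "top"; returns a dict with "color" (480x640x3 uint8, red, green, blue), "K" (3x3 intrinsics, pixels), "extrinsics" (4x4, takes a point from camera to world coordinates). Camera axes: x right, y down, z forward; pixel columns grow to the right and rows downward; lengths in m; the calibration is good to about 2 mm. A picture is of the moment at which its call begins. There is no depth.
- ctrl.job_done(): hands the job in; it is judged then, once.
The state is a dict: "clock": time; "q": joint angles; "joint_velocities": joint speeds; "effort": joint torques, N m; "tool_pos": TCP position; "tool_rot": TCP orientation; "contact_force": force on the tool from outside, world axes, zero at the start; "moment": the same for the moment, N m; "opening": finger opening in m; "grip_force": force on a finger pad.
Only numpy, scipy, OpenCV 4.12 (cv2) and the standard library are available. Lean on these libraries where they do the work, as an engineer would, in place of code of your own. Each camera call takes 0.05 s, during which the arm holds its last target. There are 200 camera calls.

## Working session

There is one attempt and no reset: what is moved stays moved. The work goes in short steps, Python scripts to look and compute and a tool call to move; the robot and the scene stay as the last step left them, time stands still between calls to the robot, and variables do not carry over. Pictures are saved under pics/ and viewed, at most 11 in all, crops included, and the job is handed in when it is done.

Besides the shell and the picture viewer there is one more tool, called after ">>>" by a JSON object that holds its "name" and its "arguments". arm_command: Moves the arm, as the interface text tells. Its arguments: {"type":"object","properties":{"dp":{"type":"array"},"delta_rot":{"type":"array"},"gripper":{"type":"number"}},"required":["dp","delta_rot"]}

```bash
mkdir -p pics
cat > h.py <<'E'
import numpy as np, cv2
from rig import ctrl
def grab(n,f=None):
    d=ctrl.grab_frame(n)
    if f: cv2.imwrite('pics/'+f,d['color'][:,:,::-1])
    return d
def ray(d,u,v,z):
    K=np.array(d['K']);T=np.array(d['extrinsics'])
    r=T[:3,:3]@np.linalg.solve(K,[u,v,1.]);o=T[:3,3]
    return o+r*(z-o[2])/r[2]
def proj(d,p):
    T=np.linalg.inv(np.array(d['extrinsics']));c=T[:3,:3]@np.array(p)+T[:3,3];c=np.array(d['K'])@c
    return c[:2]/c[2]
E
python3 - <<'E'
from h import *
np.set_printoptions(precision=4,suppress=True)
for n in('top','scene'):
    d=grab(n,n+'0.png');print(np.array(d['K']),np.array(d['extrinsics']))
s=ctrl.get_state();print(s['clock'],s['tool_pos'],s['tool_rot'],s['opening'],ctrl.hold_point_z)
E
```

```text
[[481.043    0.     319.4858]
 [  0.     481.043  235.8534]
 [  0.       0.       1.    ]] [[-0.0043 -0.996   0.0891  0.4691]
 [-1.      0.005   0.0074  0.0444]
 [-0.0078 -0.089  -0.996   0.8878]
 [ 0.      0.      0.      1.    ]]
[[475.9024   0.     317.4199]
 [  0.     475.9024 240.1696]
 [  0.       0.       1.    ]] [[ 0.6846  0.4483 -0.5748  1.0976]
 [ 0.7288 -0.4088  0.5493 -0.4687]
 [ 0.0113 -0.7949 -0.6066  0.619 ]
 [ 0.      0.      0.      1.    ]]
0.1 [ 0.1609 -0.655   0.2304] [[ 0.9711  0.2385 -0.0005]
 [ 0.2385 -0.9711  0.0017]
 [-0.0001 -0.0018 -1.    ]] 0.08514004947952243 0.0187
```

View pics/top0.png

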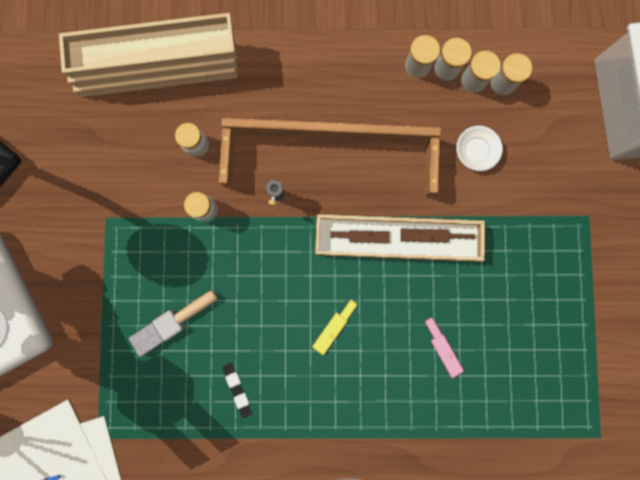

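View pics/scene0.png

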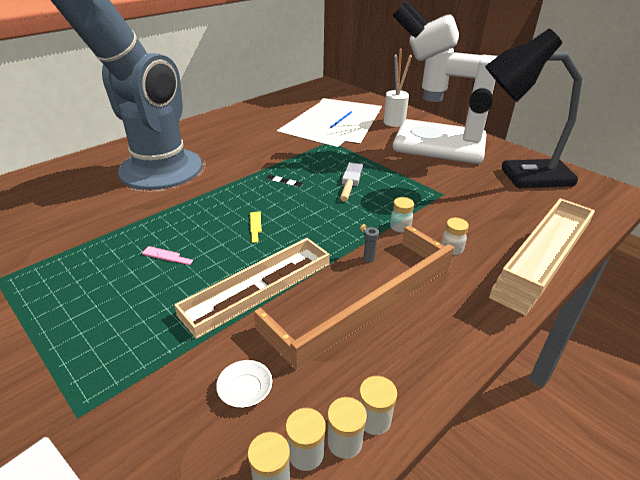

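The top view shows the tray at (317–485, 215–262), the bay with its back board along row ~127 and cheeks at (224,155) and (434,165), and the post at (275,188). jar_a is at (200,205), jar_b at (190,138), the dish at (480,148) and the brush at (170,325).
Things that could be mistaken for the tray: the stacked trays at (150,50), which are off the job. The pink (445,350) and yellow (335,327) pieces are decoys. I choose the tray at (400,238), which is the one with the knife in it. Next is a close crop to check this.

Run:
```python
from h import *
im=cv2.imread('pics/top0.png')
c=im[110:270,170:510];cv2.imwrite('pics/c0.png',cv2.resize(c,None,fx=2.35,fy=2.35,interpolation=cv2.INTER_CUBIC))
```

```text
(no output)
```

View pics/c0.png

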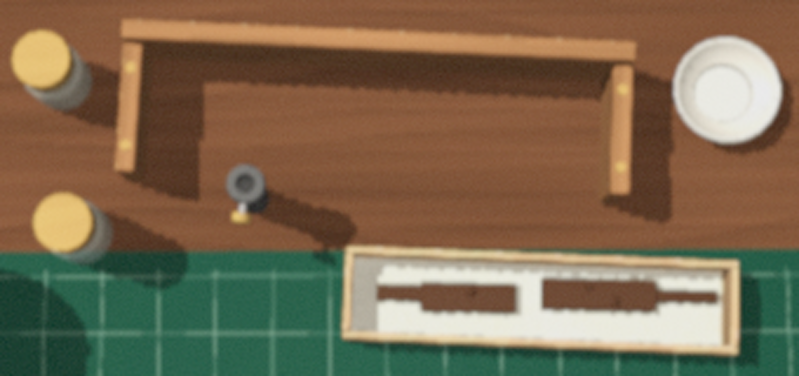

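The crop shows the tray, rim corners at about (345,247), (740,261), (738,354), (342,338), holding both brown knife halves. The post top is at (245,186) with its thumbscrew at (239,216), and the bay sits behind it.

```bash
cat >> h.py <<'E'
def tray(d,draw=None,bb=None):
    """tray outline by its light wood/white colour in top view -> centre, yaw"""
    im=d['color'];hsv=cv2.cvtColor(im,cv2.COLOR_RGB2HSV)
    m=((hsv[...,2]>140)&(hsv[...,1]<120)).astype(np.uint8)
    m[:112]=0;m[:,:215]=0;m[:,445:]*=(np.arange(480)>200)[:,None].astype(np.uint8);m[300:]=0
    m=cv2.morphologyEx(m,cv2.MORPH_CLOSE,np.ones((5,5)))
    cs,_=cv2.findContours(m,cv2.RETR_EXTERNAL,cv2.CHAIN_APPROX_NONE)
    c=max(cs,key=cv2.contourArea)[:,0]
    P=np.array([ray(d,u,v,.028)[:2] for u,v in c],np.float32)
    (cx,cy),(w,h),a=cv2.minAreaRect(P)
    if w<h: a+=90;w,h=h,w     # a: long axis dir
    a=(a-90+90)%180-90
    return np.array([cx,cy]),a,(w,h)
E
python3 - <<'E'
from h import *
np.set_printoptions(precision=4,suppress=True)
d=grab('top')
def P(x,y,z):return ray(d,170+x/2.35,110+y/2.35,z)
for n,x,y,z in [('BLo',122,19,.055),('BRo',636,42,.055),('BLi',122,39,.055),('BRi',636,61,.055),('LCfo',115,170,.045),('LCfi',134,172,.045),('RCfi',609,193,.045),('RCfo',630,194,.045),('post',245,184,.07),('screw',239,217,.055),('T+x+y',345,247,.028),('T+x-y',740,261,.028),('T-x-y',738,354,.028),('T-x+y',342,338,.028),('jara',63,222,.065),('jarb',41,59,.065),('dish',728,90,.018)]:
    print(n,P(x,y,z))
print(tray(d))
E
```

```text
BLo [0.7549 0.2234 0.055 ]
BRo [ 0.7344 -0.1647  0.055 ]
BLi [0.7394 0.2232 0.055 ]
BRi [ 0.7198 -0.1643  0.055 ]
LCfo [0.641  0.2292 0.045 ]
LCfi [0.6394 0.2148 0.045 ]
RCfi [ 0.6212 -0.1438  0.045 ]
RCfo [ 0.6204 -0.1595  0.045 ]
post [0.6249 0.1281 0.07  ]
screw [0.6029 0.134  0.055 ]
T+x+y [0.5835 0.0555 0.028 ]
T+x-y [ 0.5711 -0.2461  0.028 ]
T-x-y [ 0.5002 -0.2422  0.028 ]
T-x+y [0.5137 0.058  0.028 ]
jara [0.5983 0.2626 0.065 ]
jarb [0.7212 0.2814 0.065 ]
dish [ 0.7072 -0.2448  0.018 ]
(array([ 0.544 , -0.0886]), -2.5622100830078125, (0.3103967308998108, 0.0731455460190773))
```

>>> {"name": "arm_command", "arguments": {"dp": [[0,0,0],[0,0,0],[0,0,0],[2.8,-2.8,0],[2.8,-2.8,0]], "delta_rot": [[0,0,0.098],[0,0,0.098],[0,0,0.097],[0,0,0],[0,0,0]], "gripper": 0}}

```text
clock: 0.57
tool_pos: [0.2175, -0.6032, 0.2306]
tool_rot: [[0.998, -0.059, -0.002], [-0.059, -0.998, -0.0], [-0.002, 0.0, -1.0]]
contact_force: [1.4, 0.4, -0.5]
opening: 0.0252
grip_force: 0.0
```

>>> {"name": "arm_command", "arguments": {"dp": [[2.8,-2.8,0],[2.8,-2.8,0],[2.8,-2.8,0],[2.8,-2.8,0],[2.8,-2.8,0]], "delta_rot": [[0,0,0],[0,0,0],[0,0,0],[0,0,0],[0,0,0]]}}

```text
clock: 0.98
tool_pos: [0.368, -0.4684, 0.2312]
tool_rot: [[0.999, -0.052, -0.0], [-0.052, -0.999, 0.0], [-0.0, -0.0, -1.0]]
contact_force: [0.7, -0.3, 0.3]
opening: -0.0
grip_force: 0.0
```

>>> {"name": "arm_command", "arguments": {"dp": [[2.8,-2.8,0],[2.8,-2.8,0],[2.8,-2.8,0],[0,-3.8,0],[0,-3.8,0]], "delta_rot": [[0,0,0],[0,0,0],[0,0,0],[0,0,0],[0,0,0]]}}

```text
clock: 1.4
tool_pos: [0.4606, -0.3125, 0.2307]
tool_rot: [[0.999, -0.051, -0.0], [-0.051, -0.999, 0.001], [-0.0, -0.001, -1.0]]
contact_force: [-0.2, -0.1, 0.4]
opening: -0.0001
grip_force: 0.0
```

```bash
cat >> h.py <<'E'
TH=np.radians(-3.0);O=np.array([.680,.0325])
R=np.array([[np.cos(TH),-np.sin(TH)],[np.sin(TH),np.cos(TH)]])
def bay(p): return R.T@(np.array(p)[:2]-O)*1000
def rep(look=False):
    s=ctrl.get_state();r=np.array(s['tool_rot'])
    print('t %.2f tcp bay mm'%s['clock'],bay(s['tool_pos']).round(1),'z %.1f'%(s['tool_pos'][2]*1e3),'yaw rel bay %.1f'%(np.degrees(np.arctan2(r[1,0],r[0,0]))+3),'F',np.round(s['contact_force'],1),'open %.3f'%s['opening'])
    print('tool z',r[:,2].round(3))
    return s
E
python3 -c "
from h import *
rep()"
```

```text
t 1.40 tcp bay mm [-201.1 -356. ] z 230.7 yaw rel bay 0.1 F [-0.2 -0.1  0.4] open -0.000
tool z [-0.     0.001 -1.   ]
```

>>> {"name": "arm_command", "arguments": {"dp": [[0,-3.85,0],[0,-3.85,0],[0,-3.85,0],[0,-3.85,0],[0,-3.85,0]], "delta_rot": [[0,0,0],[0,0,0],[0,0,0],[0,0,0],[0,0,0]]}}

```text
clock: 1.82
tool_pos: [0.4688, -0.1206, 0.2313]
tool_rot: [[0.999, -0.052, -0.0], [-0.052, -0.999, -0.0], [0.0, 0.0, -1.0]]
contact_force: [0.8, -0.1, 0.5]
opening: -0.0
grip_force: 0.0
```

>>> {"name": "arm_command", "arguments": {"dp": [[0,-3.85,0],[0,-3.85,0],[0,-3.85,0],[0,0,4],[0,0,4]], "delta_rot": [[0,0,0],[0,0,0],[0,0,0],[0,0,0],[0,0,0]]}}

```text
clock: 2.23
tool_pos: [0.4775, -0.0039, 0.1527]
tool_rot: [[0.999, -0.047, 0.008], [-0.047, -0.999, 0.001], [0.008, -0.001, -1.0]]
contact_force: [0.1, -0.9, -0.4]
opening: -0.0002
grip_force: 0.0
```

>>> {"name": "arm_command", "arguments": {"dp": [[0,0,4],[0,0,4],[0,0,2],[0,0,0],[0,0,0]], "delta_rot": [[0,0,0],[0,0,0],[0,0,0],[0,0,0],[0,0,0]]}}

```text
clock: 2.65
tool_pos: [0.4747, -0.0069, 0.0508]
tool_rot: [[0.999, -0.052, -0.002], [-0.052, -0.999, 0.0], [-0.002, -0.0, -1.0]]
contact_force: [0.3, -0.4, 0.3]
opening: -0.0001
grip_force: 0.0
```

```bash
python3 -c "
from h import *
rep()
d=grab('top')
c,a,w=tray(d);print(bay(c),a,w)"
```

```text
t 2.65 tcp bay mm [-202.9  -50.1] z 50.8 yaw rel bay 0.0 F [ 0.3 -0.4  0.3] open -0.000
tool z [-0.002  0.    -1.   ]
[-168.92445954 -128.30879216] -2.6176605224609375 (0.31038984656333923, 0.15197311341762543)
```

>>> {"name": "arm_command", "arguments": {"dp": [[0,0,2],[0,0,1.8],[0,0,0],[0.6,0,0],[0.6,0,0]], "delta_rot": [[0,0,0],[0,0,0],[0,0,0],[0,0,0],[0,0,0]]}}

```text
clock: 3.12
tool_pos: [0.4892, -0.0077, 0.0152]
tool_rot: [[0.999, -0.052, 0.004], [-0.052, -0.999, -0.0], [0.004, -0.0, -1.0]]
contact_force: [-0.6, -0.3, 0.4]
opening: -0.0002
grip_force: 0.0
```

>>> {"name": "arm_command", "arguments": {"dp": [[0.5,0,0],[0.5,0,0],[0.5,0,0],[0.5,0,0],[0.5,0,0]], "delta_rot": [[0,0,0],[0,0,0],[0,0,0],[0,0,0],[0,0,0]]}}

```text
clock: 3.53
tool_pos: [0.5116, -0.0089, 0.0133]
tool_rot: [[0.999, -0.052, -0.002], [-0.052, -0.999, -0.0], [-0.002, 0.0, -1.0]]
contact_force: [-3.2, 0.8, 1.9]
opening: 0.0
grip_force: 1.7
```

>>> {"name": "arm_command", "arguments": {"dp": [[0.5,0,0],[0.5,0,0],[0.5,0,0],[0.5,0,0],[0.5,0,0]], "delta_rot": [[0,0,0],[0,0,0],[0,0,0],[0,0,0],[0,0,0]]}}

```text
clock: 3.95
tool_pos: [0.5377, -0.0103, 0.0132]
tool_rot: [[0.999, -0.052, 0.0], [-0.052, -0.999, -0.0], [0.0, 0.0, -1.0]]
contact_force: [-2.9, -0.7, 1.3]
opening: -0.0
grip_force: 1.4
```

```bash
python3 -c "
from h import *
rep()
d=grab('top','t1.png')"
```

```text
t 3.95 tcp bay mm [-139.8  -50.2] z 13.2 yaw rel bay 0.0 F [-2.9 -0.7  1.3] open -0.000
tool z [ 0. -0. -1.]
```

View pics/t1.png

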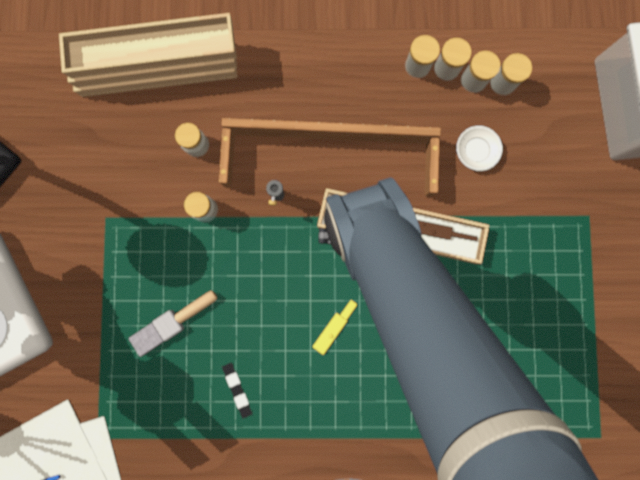

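The top view shows the tray turning: its left end is now at (322,190) and its right corner at (488,222), clear of the post at (275,188). I'll push another 40 mm, then measure from the scene camera, where the tray isn't hidden.

>>> {"name": "arm_command", "arguments": {"dp": [[0.5,0,0],[0.5,0,0],[0.5,0,0],[0.5,0,0],[0.5,0,0]], "delta_rot": [[0,0,0],[0,0,0],[0,0,0],[0,0,0],[0,0,0]]}}

```text
clock: 4.42
tool_pos: [0.5628, -0.0118, 0.0132]
tool_rot: [[0.999, -0.052, 0.0], [-0.052, -0.999, -0.0], [0.0, 0.0, -1.0]]
contact_force: [-2.6, -0.4, 0.0]
opening: -0.0001
grip_force: 1.1
```

>>> {"name": "arm_command", "arguments": {"dp": [[0.5,0,0],[0.5,0,0],[0.5,0,0],[0,0,0],[0,0,0]], "delta_rot": [[0,0,0],[0,0,0],[0,0,0],[0,0,0],[0,0,0]]}}

```text
clock: 4.83
tool_pos: [0.5784, -0.0124, 0.0135]
tool_rot: [[0.999, -0.052, 0.002], [-0.052, -0.999, 0.0], [0.002, -0.0, -1.0]]
contact_force: [0.2, -0.0, 0.1]
opening: 0.0
grip_force: 0.0
```

```bash
cat >> h.py <<'E'
def tray_s(d,seed,dbg=None):
    """tray from the scene view; seed=approx tray centre (world xy). returns centre in bay mm, phi deg (left end in = +)"""
    im=d['color'];hsv=cv2.cvtColor(im,cv2.COLOR_RGB2HSV)
    H,S,V=[hsv[...,i].astype(int) for i in range(3)]
    m=((V>130)&(S<125)&((H<32)|(S<40))).astype(np.uint8)
    m=cv2.morphologyEx(m,cv2.MORPH_CLOSE,np.ones((5,5)));m=cv2.morphologyEx(m,cv2.MORPH_OPEN,np.ones((3,3)))
    cs,_=cv2.findContours(m,cv2.RETR_EXTERNAL,cv2.CHAIN_APPROX_NONE)
    s=tuple(map(float,proj(d,[*seed,.01])))
    c=max((c for c in cs if cv2.contourArea(c)>1500),key=lambda c:cv2.pointPolygonTest(c,s,True))
    if dbg:
        o=im[:,:,::-1].copy();cv2.drawContours(o,[c],-1,(0,0,255),1);cv2.imwrite('pics/'+dbg,o)
    P=np.array([bay(ray(d,u,v,.028)) for u,v in c[:,0]],np.float32)
    r=cv2.minAreaRect(P);b=cv2.boxPoints(r)
    w,h=r[1]
    e=[b[(i+1)%4]-b[i] for i in range(2)];y=max(e,key=np.linalg.norm);y=y/np.linalg.norm(y);y=y*np.sign(y[1])
    x=np.array([y[1],-y[0]])
    k=min(b,key=lambda q:q@x-q@y)
    return k+35*x-150*y,np.degrees(np.arctan2(y[0],y[1])),sorted((w,h))
E
python3 -c "
from h import *
rep()
d=grab('scene')
print(tray_s(d,[.58,-.09],'s1.png'))"
```

```text
t 4.83 tcp bay mm [-99.1 -50.2] z 13.5 yaw rel bay 0.0 F [ 0.2 -0.   0.1] open 0.000
tool z [ 0.002  0.    -1.   ]
(array([-110.86923, -129.56023], dtype=float32), np.float32(22.791819), [126.2507553100586, 300.37884521484375])
```

View pics/s1.png

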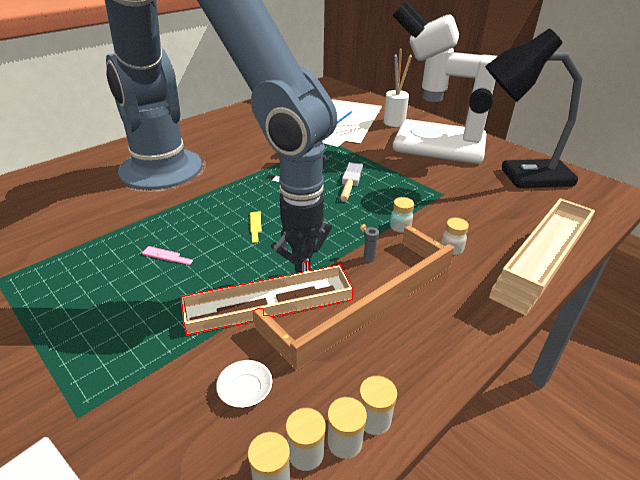

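The scene view shows the outlined tray from (182,300) to (352,290). The outline also takes in the fingertip stub at (306,262), which I need to remove. The post and the cheek corner at (258,315) are clear.

```bash
python3 - <<'E'
t=open('h.py').read()
t=t.replace("    if dbg:\n","    f=np.zeros_like(m);cv2.drawContours(f,[c],-1,1,-1);f=cv2.morphologyEx(f,cv2.MORPH_OPEN,np.ones((13,13)))\n    c=max(cv2.findContours(f,cv2.RETR_EXTERNAL,cv2.CHAIN_APPROX_NONE)[0],key=cv2.contourArea)\n    if dbg:\n",1)
open('h.py','w').write(t)
E
python3 -c "
from h import *
d=grab('scene')
print(tray_s(d,[.58,-.09]))
d=grab('top')
for u,v in [(0,0)]: pass
im=cv2.imread('pics/t1.png')
"
```

```text
(array([ -88.10144, -139.77182], dtype=float32), np.float32(22.791817), [101.30489349365234, 299.7844543457031])
```

>>> {"name": "arm_command", "arguments": {"dp": [[-2,0,0],[-1.6,0,-2],[-1,0,-3],[-1,2,-3],[0,4,0]], "delta_rot": [[0,0,0],[0,0,0],[0,0,0],[0,0,0],[0,0,0]]}}

```text
clock: 5.4
tool_pos: [0.5207, -0.0641, 0.0987]
tool_rot: [[0.999, -0.042, 0.01], [-0.042, -0.999, 0.002], [0.01, -0.002, -1.0]]
contact_force: [1.2, -0.4, 0.4]
opening: -0.0004
grip_force: 0.0
```

>>> {"name": "arm_command", "arguments": {"dp": [[0,4,0],[0,4,0],[0,4,0],[0,4,0],[0,3.2,0]], "delta_rot": [[0,0,0],[0,0,0],[0,0,0],[0,0,0],[0,0,0]], "gripper": 3.5}}

```text
clock: 5.82
tool_pos: [0.5074, -0.2649, 0.0937]
tool_rot: [[0.999, -0.055, 0.001], [-0.055, -0.999, -0.002], [0.001, 0.002, -1.0]]
contact_force: [-0.1, 0.6, -0.6]
opening: 0.035
grip_force: 0.0
```

```bash
python3 -c "
from h import *
s=rep();print(np.round(s['q'],1))
print(tray_s(grab('scene'),[.58,-.09]))
"
```

```text
t 5.82 tcp bay mm [-156.8 -306. ] z 93.7 yaw rel bay -0.1 F [-0.1  0.6 -0.6] open 0.035
tool z [ 0.001 -0.002 -1.   ]
[ 35.2  27.2 -15.5 108.9  10.1  45.1 -78.9]
(array([ -85.26528, -140.9662 ], dtype=float32), np.float32(22.805693), [98.20703125, 299.8372497558594])
```

>>> {"name": "arm_command", "arguments": {"dp": [[0,0,0],[0,0,0],[0,0,0],[0,0,0],[0,0,0]], "delta_rot": [[0,0,-0.117],[0,0,-0.117],[0,0,-0.117],[0,0,-0.117],[0,0,-0.117]]}}

```text
clock: 6.28
tool_pos: [0.5082, -0.2609, 0.0935]
tool_rot: [[0.858, 0.513, 0.001], [0.513, -0.858, -0.0], [0.0, 0.001, -1.0]]
contact_force: [-0.5, -0.2, 0.1]
opening: 0.0351
grip_force: 0.0
```

>>> {"name": "arm_command", "arguments": {"dp": [[0,0,0],[0,0,0],[0,0,0],[0,0,0],[0,0,0]], "delta_rot": [[0,0,-0.117],[0,0,-0.117],[0,0,-0.117],[0,0,-0.117],[0,0,-0.117]]}}

```text
clock: 6.7
tool_pos: [0.5082, -0.2609, 0.0935]
tool_rot: [[0.432, 0.902, 0.001], [0.902, -0.432, -0.0], [-0.0, 0.001, -1.0]]
contact_force: [0.1, 0.4, -0.3]
opening: 0.0348
grip_force: 0.0
```

>>> {"name": "arm_command", "arguments": {"dp": [[0,0,3],[0,0,3],[0,0,2.3],[0,0,0],[0,0,0]], "delta_rot": [[0,0,0],[0,0,0],[0,0,0],[0,0,0],[0,0,0]]}}

```text
clock: 7.12
tool_pos: [0.5076, -0.2605, 0.0098]
tool_rot: [[0.437, 0.899, -0.002], [0.899, -0.437, 0.001], [0.0, -0.002, -1.0]]
contact_force: [1.1, -0.5, 0.2]
opening: 0.0354
grip_force: 0.0
```

```bash
cat >> h.py <<'E'
def plan(c,phi,tgt_al,tgt_ac=0):
    """tool target in tray frame: along axis tgt_al, across tgt_ac (towards bay +) -> tool-frame dp cm"""
    s=ctrl.get_state();r=np.array(s['tool_rot']);p=np.radians(phi)
    d=np.array([np.sin(p),np.cos(p)]);x=np.array([np.cos(p),-np.sin(p)])
    b=bay(s['tool_pos']);print('tool in tray frame: along %.1f across %.1f'%((b-c)@d,(b-c)@x))
    w=R@(c+tgt_al*d+tgt_ac*x-b)
    print('dp tool xy cm',((r[:2,:2].T@w)/10).round(2),'yaw err to axis %.1f'%(90-phi-np.degrees(np.arctan2(r[1,0],r[0,0]))-3))
E
python3 -c "
from h import *
s=rep()
c,a,_=tray_s(grab('scene'),[.58,-.09]);print(c,a)
plan(c,a,-170)
"
```

```text
t 7.12 tcp bay mm [-156.9 -301.6] z 9.8 yaw rel bay 67.1 F [ 1.1 -0.5  0.2] open 0.035
tool z [-0.002  0.001 -1.   ]
[ -85.295815 -140.95647 ] 22.821136
tool in tray frame: along -175.7 across -2.4
dp tool xy cm [0.57 0.24] yaw err to axis 0.1
```

>>> {"name": "arm_command", "arguments": {"dp": [[0.5,0.2,0],[0.5,0,0],[0.5,0,0],[0.5,0,0],[0.5,0,0]], "delta_rot": [[0,0,0],[0,0,0],[0,0,0],[0,0,0],[0,0,0]]}}

```text
clock: 7.58
tool_pos: [0.5209, -0.241, 0.0113]
tool_rot: [[0.439, 0.899, 0.0], [0.899, -0.439, -0.003], [-0.003, 0.001, -1.0]]
contact_force: [-1.9, -4.2, 3.1]
opening: 0.0348
grip_force: 2.4
```

>>> {"name": "arm_command", "arguments": {"dp": [[0.5,0,0],[0.5,0,0],[0.5,0,0],[0.5,0,0],[0.5,0,0]], "delta_rot": [[0,0,0],[0,0,0],[0,0,0],[0,0,0],[0,0,0]]}}

```text
clock: 8.0
tool_pos: [0.5319, -0.2167, 0.0103]
tool_rot: [[0.438, 0.899, -0.0], [0.899, -0.438, -0.0], [-0.0, -0.0, -1.0]]
contact_force: [-1.6, -3.2, 2.8]
opening: 0.0345
grip_force: 2.3
```

>>> {"name": "arm_command", "arguments": {"dp": [[0.5,0,0],[0.5,0,0],[0.5,0,0],[0.5,0,0],[0.5,0,0]], "delta_rot": [[0,0,0],[0,0,0],[0,0,0],[0,0,0],[0,0,0]]}}

```text
clock: 8.42
tool_pos: [0.5428, -0.1941, 0.0103]
tool_rot: [[0.438, 0.899, -0.0], [0.899, -0.438, -0.0], [-0.0, -0.0, -1.0]]
contact_force: [-3.1, -4.5, 2.9]
opening: 0.0352
grip_force: 2.4
```

```bash
python3 -c "
from h import *
s=rep()
c,a,_=tray_s(grab('scene'),[.60,-.05],'s2.png');print(c,a,_)
plan(c,a,-161)
"
```

```text
t 8.42 tcp bay mm [-125.1 -233.4] z 10.3 yaw rel bay 67.0 F [-3.1 -4.5  2.9] open 0.035
tool z [-0. -0. -1.]
[-63.159702 -85.00931 ] 22.747967 [98.65312957763672, 301.3808288574219]
tool in tray frame: along -159.0 across 0.1
dp tool xy cm [-0.2  -0.01] yaw err to axis 0.1
```

View pics/s2.png

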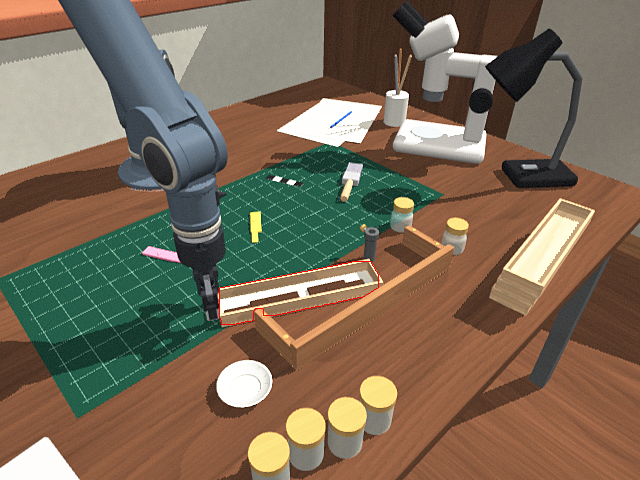

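The scene view shows the tray's left end (around (378,270)) entering behind the post at (370,245). The right end is still in front of the cheek corner at (258,312), as planned.

>>> {"name": "arm_command", "arguments": {"dp": [[0.5,0,0],[0.5,0,0],[0.5,0,0],[0.5,0,0],[0.5,0,0]], "delta_rot": [[0,0,0],[0,0,0],[0,0,0],[0,0,0],[0,0,0]]}}

```text
clock: 8.88
tool_pos: [0.5536, -0.1714, 0.0101]
tool_rot: [[0.438, 0.899, -0.0], [0.899, -0.438, 0.0], [0.0, -0.0, -1.0]]
contact_force: [-1.6, -3.7, 2.2]
opening: 0.035
grip_force: 1.9
```

>>> {"name": "arm_command", "arguments": {"dp": [[0.5,0,0],[0.5,0,0],[0.5,0,0],[0.5,0,0],[0,0,0]], "delta_rot": [[0,0,0],[0,0,0],[0,0,0],[0,0,0],[0,0,0]]}}

```text
clock: 9.3
tool_pos: [0.5632, -0.1518, 0.0103]
tool_rot: [[0.436, 0.9, 0.001], [0.9, -0.436, 0.002], [0.002, 0.0, -1.0]]
contact_force: [0.2, -0.5, -1.1]
opening: 0.0355
grip_force: 0.0
```

```bash
python3 -c "
from h import *
s=rep()
c,a,_=tray_s(grab('scene'),[.62,-.02]);print(c,a,_)
plan(c,a,-159)
# waypoints
p=np.radians(a);b=bay(s['tool_pos']);yaw=90-a
x=np.array([np.cos(p),-np.sin(p)]);d=np.array([np.sin(p),np.cos(p)])
print('corner',c+150*d+35*x,'rb',c-150*d+35*x)
for f,yc in [(22,95),(18,125),(14,150),(10,165)]:
    p=np.radians(f);d=np.array([np.sin(p),np.cos(p)]);x=np.array([np.cos(p),-np.sin(p)])
    t=np.array([49,yc])-35*x-309*d; m=np.radians(yaw)
    w=t-b; print(f,t,'dp',[round((w@[np.cos(m),np.sin(m)])/10,2),round((w@[np.sin(m),-np.cos(m)])/10,2)],'turn wz %.3f'%-np.radians(90-f-yaw)); b=t;yaw=90-f
"
```

```text
t 9.30 tcp bay mm [-107.  -190.2] z 10.3 yaw rel bay 67.2 F [ 0.2 -0.5 -1.1] open 0.036
tool z [ 0.001  0.002 -1.   ]
[-44.84799 -41.32618] 22.652527 [98.7490234375, 298.15606689453125]
tool in tray frame: along -161.5 across 0.1
dp tool xy cm [ 0.25 -0.01] yaw err to axis 0.2
corner [45.223255 83.622505] rb [ -70.3192  -193.23477]
22 [ -99.20487228 -178.38858029] dp [np.float64(1.39), np.float64(0.26)] turn wz -0.011
18 [ -79.77322933 -158.06086873] dp [np.float64(2.61), np.float64(1.04)] turn wz -0.070
14 [ -59.71421616 -141.35411307] dp [np.float64(2.21), np.float64(1.39)] turn wz -0.070
10 [ -39.12555825 -133.22790946] dp [np.float64(1.29), np.float64(1.8)] turn wz -0.070
```

>>> {"name": "arm_command", "arguments": {"dp": [[0.7,0.1,0],[0.7,0.1,0],[0.5,0.2,0],[0.5,0.2,0],[0.5,0.2,0]], "delta_rot": [[0,0,-0.005],[0,0,-0.006],[0,0,-0.014],[0,0,-0.014],[0,0,-0.014]]}}

```text
clock: 9.77
tool_pos: [0.5823, -0.1309, 0.0102]
tool_rot: [[0.388, 0.922, -0.0], [0.922, -0.388, -0.0], [-0.0, -0.0, -1.0]]
contact_force: [-1.8, -2.6, -0.7]
opening: 0.0354
grip_force: 1.4
```

>>> {"name": "arm_command", "arguments": {"dp": [[0.5,0.2,0],[0.5,0.2,0],[0,0,0]], "delta_rot": [[0,0,-0.014],[0,0,-0.014],[0,0,0]]}}

```text
clock: 10.02
tool_pos: [0.5908, -0.1218, 0.0105]
tool_rot: [[0.361, 0.932, 0.002], [0.932, -0.361, 0.002], [0.002, 0.001, -1.0]]
contact_force: [0.0, -0.5, -0.7]
opening: 0.035
grip_force: 0.0
```

```bash
python3 -c "
from h import *
s=rep()
c,a,_=tray_s(grab('scene'),[.63,0],'s3.png');print(c,a,_)
plan(c,a,-159)
p=np.radians(a);x=np.array([np.cos(p),-np.sin(p)]);d=np.array([np.sin(p),np.cos(p)])
print('corner',c+150*d+35*x,'rb',c-150*d+35*x,'post clr',-(c-[-60,92.6])@-x-47)
"
```

```text
t 10.02 tcp bay mm [ -81.  -158.7] z 10.5 yaw rel bay 71.8 F [ 0.  -0.5 -0.7] open 0.035
tool z [ 0.002  0.002 -1.   ]
[-30.458754  -5.190689] 18.223127 [97.39315032958984, 306.95635986328125]
tool in tray frame: along -161.8 across -0.2
dp tool xy cm [0.28 0.02] yaw err to axis -0.0
corner [ 49.693604 126.34105 ] rb [ -44.121902 -158.61272 ] post clr 11.640576157524585
```

View pics/s3.png

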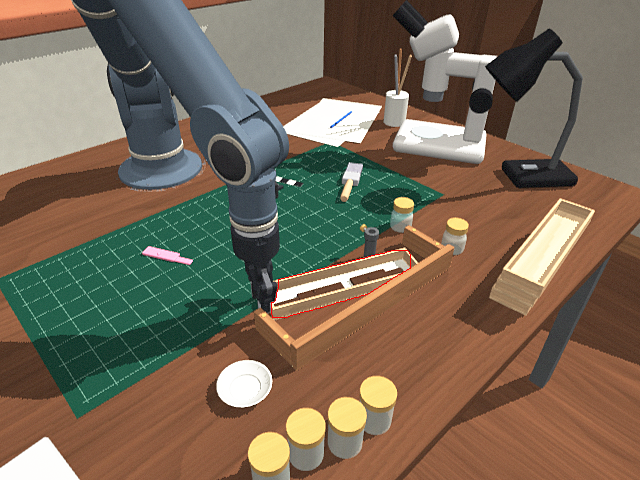

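The scene view shows the tray's left end past and behind the post ((410,252) against the post at (370,240)). The right end at (275,290) is inside the cheek line. The tray is following the steered push.

>>> {"name": "arm_command", "arguments": {"dp": [[0.55,0.3,0],[0.55,0.35,0],[0.55,0.35,0],[0.55,0.35,0],[0,0,0]], "delta_rot": [[0,0,-0.017],[0,0,-0.017],[0,0,-0.017],[0,0,-0.017],[0,0,0]]}}

```text
clock: 10.48
tool_pos: [0.6114, -0.1055, 0.0105]
tool_rot: [[0.297, 0.955, 0.002], [0.955, -0.297, 0.002], [0.002, 0.002, -1.0]]
contact_force: [0.4, 0.1, 0.2]
opening: 0.0352
grip_force: 0.1
```

```bash
cat > m.py <<'E'
from h import *
import sys
s=rep()
c,a,_=tray_s(grab('scene'),R@np.array([float(sys.argv[1]),float(sys.argv[2])])/1000+O,sys.argv[3] if len(sys.argv)>3 else None);print(c,a,_)
plan(c,a,-159)
p=np.radians(a);x=np.array([np.cos(p),-np.sin(p)]);d=np.array([np.sin(p),np.cos(p)])
print('lb',c+150*d+35*x,'rb',c-150*d+35*x,'lf',c+150*d-35*x,'post clr',(c-[-60,92.6])@x-47)
E
python3 m.py -15 10
```

```text
t 10.48 tcp bay mm [ -61.3 -141.4] z 10.5 yaw rel bay 75.7 F [0.4 0.1 0.2] open 0.035
tool z [ 0.002  0.002 -1.   ]
[-22.774075  14.8797  ] 13.872169 [98.28398895263672, 309.0518798828125]
tool in tray frame: along -161.1 across -0.4
dp tool xy cm [0.21 0.04] yaw err to axis 0.4
lb [ 47.168556 152.11317 ] rb [ -24.758392 -139.13673 ] lf [-20.789757 168.89613 ] post clr 7.774105997972036
```

>>> {"name": "arm_command", "arguments": {"dp": [[-0.8,0,0],[0,0,-2],[0,0,-3],[0,0,-3],[0,0,0]], "delta_rot": [[0,0,0],[0,0,0],[0,0,0],[0,0,0],[0,0,0.12]]}}

```text
clock: 10.95
tool_pos: [0.6111, -0.1148, 0.0961]
tool_rot: [[0.413, 0.911, 0.011], [0.911, -0.413, 0.0], [0.004, 0.01, -1.0]]
contact_force: [0.7, 0.6, -0.4]
opening: 0.0349
grip_force: 0.0
```

>>> {"name": "arm_command", "arguments": {"dp": [[0,0,0],[0,0,0],[0,0,0],[0,0,0],[0,0,0]], "delta_rot": [[0,0,0.12],[0,0,0.12],[0,0,0.12],[0,0,0.12],[0,0,0.12]]}}

```text
clock: 11.37
tool_pos: [0.6071, -0.115, 0.0904]
tool_rot: [[0.857, 0.515, 0.001], [0.515, -0.857, 0.001], [0.001, -0.0, -1.0]]
contact_force: [0.1, -0.2, -0.1]
opening: 0.0351
grip_force: 0.0
```

>>> {"name": "arm_command", "arguments": {"dp": [[0,0,0],[0,0,0],[0,0,0],[0,0,0],[0,0,0]], "delta_rot": [[0,0,0.12],[0,0,0.12],[0,0,0.12],[0,0,0.12],[0,0,0.12]]}}

```text
clock: 11.78
tool_pos: [0.6071, -0.115, 0.0904]
tool_rot: [[0.998, -0.059, 0.001], [-0.059, -0.998, 0.001], [0.0, -0.001, -1.0]]
contact_force: [1.0, 0.0, -0.6]
opening: 0.0349
grip_force: 0.0
```

>>> {"name": "arm_command", "arguments": {"dp": [[0,0,0],[0,0,0],[-3.2,-2,0],[-3.3,-2,0],[0,-3,0]], "delta_rot": [[0,0,0.12],[0,0,0.005],[0,0,0],[0,0,0],[0,0,0]]}}

```text
clock: 12.2
tool_pos: [0.5474, -0.0358, 0.0886]
tool_rot: [[0.984, -0.177, -0.01], [-0.177, -0.984, -0.002], [-0.01, 0.004, -1.0]]
contact_force: [-0.5, -0.4, -0.5]
opening: 0.035
grip_force: 0.0
```

>>> {"name": "arm_command", "arguments": {"dp": [[0,-3,0],[0,-0.9,0],[0,0,0]], "delta_rot": [[0,0,0],[0,0,0],[0,0,0]], "gripper": 7}}

```text
clock: 12.45
tool_pos: [0.5631, 0.0076, 0.0907]
tool_rot: [[0.986, -0.169, 0.001], [-0.169, -0.986, 0.002], [0.001, -0.002, -1.0]]
contact_force: [-0.0, 0.1, 0.9]
opening: 0.0694
grip_force: 0.0
```

```bash
python3 m.py -22 15 s4.png
```

```text
t 12.45 tcp bay mm [-115.5  -31. ] z 90.7 yaw rel bay -6.7 F [-0.   0.1  0.9] open 0.069
tool z [ 0.001  0.002 -1.   ]
[-22.833866  14.859238] 13.958757 [96.70491027832031, 309.2547912597656]
tool in tray frame: along -69.6 across -78.3
dp tool xy cm [6.68 9.82] yaw err to axis 83.0
lb [ 47.31608 151.98685] rb [ -25.050941 -139.15402 ] lf [-20.61679 168.8725 ] post clr 7.8214934666027105
```

View pics/s4.png

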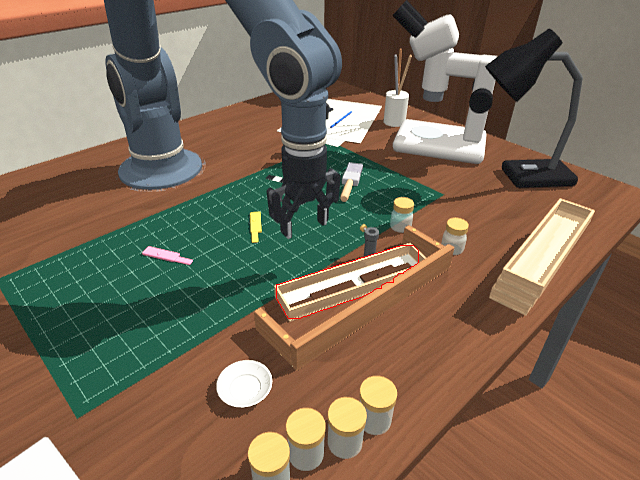

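The scene view shows the tray untouched at φ = 14°, with its left end behind the post. The open gripper hovers at (305,205) in front of the tray's right half. Next I line up, go down, and swing the right end in.

>>> {"name": "arm_command", "arguments": {"dp": [[0,0,0],[0,0,0],[0,1,3.5],[0,0,3.5],[0,0,1.6]], "delta_rot": [[0,0,0.1],[0,0,0.027],[0,0,0],[0,0,0],[0,0,0]]}}

```text
clock: 12.92
tool_pos: [0.5572, -0.0089, 0.0011]
tool_rot: [[0.953, -0.302, -0.005], [-0.302, -0.953, -0.002], [-0.004, 0.003, -1.0]]
contact_force: [-0.6, 0.0, 0.1]
opening: 0.0701
grip_force: 0.0
```

>>> {"name": "arm_command", "arguments": {"dp": [[0,0,0],[1,0,0],[1,0,0],[0.5,0,0],[0,0,0]], "delta_rot": [[0,0,0],[0,0,0],[0,0,0],[0,0,0],[0,0,0]]}}

```text
clock: 13.33
tool_pos: [0.5869, -0.0143, 0.0061]
tool_rot: [[0.953, -0.302, 0.005], [-0.302, -0.953, -0.0], [0.005, -0.001, -1.0]]
contact_force: [-0.4, 0.0, -0.4]
opening: 0.0701
grip_force: 0.0
```

```bash
python3 m.py -22 15; python3 -c "
from h import *
s=ctrl.get_state();b=bay(s['tool_pos']);r=np.array(s['tool_rot']);yaw=np.degrees(np.arctan2(r[1,0],r[0,0]))+3
for f,yc in [(14,152),(9,152),(4,152),(0,152)]:
    p=np.radians(f);d=np.array([np.sin(p),np.cos(p)]);x=np.array([np.cos(p),-np.sin(p)])
    t=np.array([49.5,yc])-(35+46)*x-230*d; m=np.radians(yaw)
    w=t-b; print(f,t,'dp',[round((w@[np.cos(m),np.sin(m)])/10,2),round((w@[np.sin(m),-np.cos(m)])/10,2)],'turn wz %.3f'%-np.radians(-f-yaw)); b=t;yaw=-f
"
```

```text
t 13.33 tcp bay mm [-90.6 -51.6] z 6.1 yaw rel bay -14.6 F [-0.4  0.  -0.4] open 0.070
tool z [ 0.005 -0.    -1.   ]
[-25.591267  16.975296] 14.445936 [100.52796173095703, 310.381103515625]
tool in tray frame: along -82.6 across -47.3
dp tool xy cm [4.74 7.63] yaw err to axis 90.1
lb [ 45.722107 153.5015  ] rb [ -29.117798 -137.01355 ] lf [-22.064735 170.96414 ] post clr 5.186667812920582
14 [-84.73598982 -51.5723435 ] dp [np.float64(0.71), np.float64(-0.15)] turn wz -0.009
9 [-66.48268255 -62.49712667] dp [np.float64(2.04), np.float64(0.62)] turn wz -0.087
4 [-47.34667703 -71.78945719] dp [np.float64(2.04), np.float64(0.62)] turn wz -0.087
0 [-31.5 -78. ] dp [np.float64(1.62), np.float64(0.51)] turn wz -0.070
```

>>> {"name": "arm_command", "arguments": {"dp": [[0.35,-0.1,0],[0.35,0,0],[0.5,0.15,0],[0.5,0.15,0],[0.5,0.15,0]], "delta_rot": [[0,0,0],[0,0,-0.009],[0,0,-0.022],[0,0,-0.022],[0,0,-0.022]]}}

```text
clock: 13.8
tool_pos: [0.603, -0.0224, 0.0042]
tool_rot: [[0.974, -0.225, -0.002], [-0.225, -0.974, 0.0], [-0.002, 0.0, -1.0]]
contact_force: [-4.3, 1.9, 2.5]
opening: 0.0701
grip_force: 1.9
```

>>> {"name": "arm_command", "arguments": {"dp": [[0.5,0.15,0],[0.5,0.15,0],[0.5,0.15,0],[0.5,0.15,0],[0.5,0.15,0]], "delta_rot": [[0,0,-0.022],[0,0,-0.022],[0,0,-0.022],[0,0,-0.022],[0,0,-0.022]]}}

```text
clock: 14.22
tool_pos: [0.6272, -0.0353, 0.0042]
tool_rot: [[0.993, -0.118, -0.0], [-0.118, -0.993, -0.0], [-0.0, 0.0, -1.0]]
contact_force: [-2.8, 1.1, 1.4]
opening: 0.0701
grip_force: 1.6
```

```bash
python3 m.py 0 10 s5.png
```

```text
t 14.22 tcp bay mm [-49.2 -70.5] z 4.2 yaw rel bay -3.8 F [-2.8  1.1  1.4] open 0.070
tool z [-0. -0. -1.]
[-11.360623   7.752945] 0.1205602 [80.50662231445312, 315.2054748535156]
tool in tray frame: along -79.0 across -36.2
dp tool xy cm [4.13 7.76] yaw err to axis 93.7
lb [ 23.954926 157.67897 ] rb [  23.323675 -142.32036 ] lf [-46.04492 157.82625] post clr 1.8178020726374413
```

View pics/s5.png

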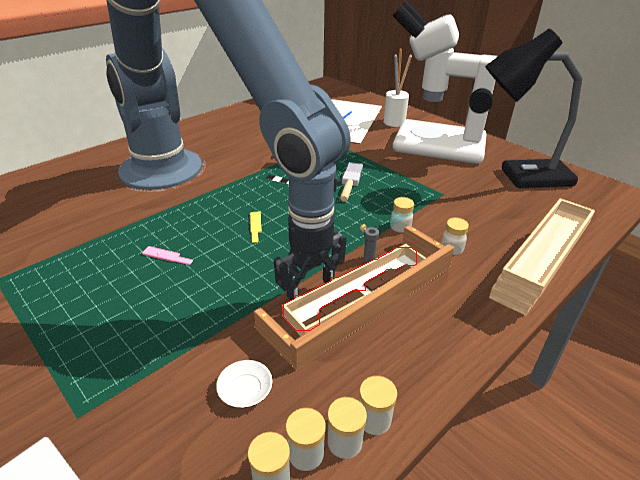

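The scene view shows the tray nearly square inside the bay, with its far rim running from (285,303) to (412,250) behind the post at (370,240). The fingers are outside it at (300,285). The red mask is now cut by the back board, so I'll finish on force and position.

>>> {"name": "arm_command", "arguments": {"dp": [[0.4,0.1,0],[0.4,0.1,0],[0.4,0.1,0],[0.3,0,0],[0.2,0,0]], "delta_rot": [[0,0,-0.022],[0,0,-0.022],[0,0,-0.022],[0,0,0],[0,0,0]]}}

```text
clock: 14.68
tool_pos: [0.6435, -0.0399, 0.0042]
tool_rot: [[0.999, -0.054, -0.001], [-0.054, -0.999, -0.001], [-0.001, 0.001, -1.0]]
contact_force: [-4.1, -1.3, 1.4]
opening: 0.07
grip_force: 1.7
```

```bash
python3 -c "
from h import *
rep();grab('top','t5.png')
im=cv2.imread('pics/t5.png')[100:220,200:460]
cv2.imwrite('pics/t5c.png',cv2.resize(im,None,fx=3,fy=3,interpolation=cv2.INTER_CUBIC))"
```

```text
t 14.68 tcp bay mm [-32.6 -74.2] z 4.2 yaw rel bay -0.1 F [-4.1 -1.3  1.4] open 0.070
tool z [-0.001 -0.001 -1.   ]
```

View pics/t5c.png

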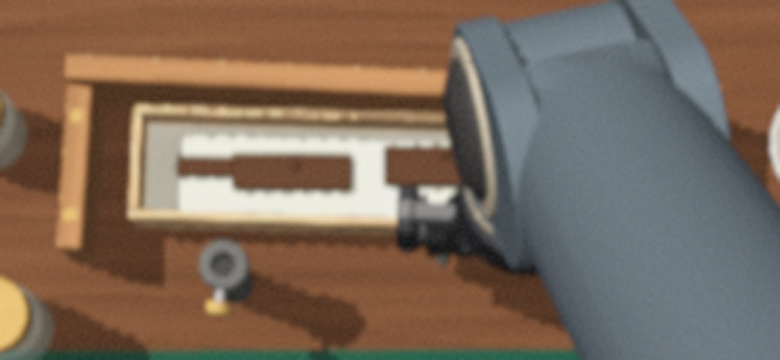

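The crop shows the tray behind the post (225,262) with its left end at (135,104)–(130,220). There still seems to be a small gap to the back board at the left, which I'll measure. The point half has not moved in the tray.

```bash
python3 -c "
from h import *
d=grab('top')
for n,x,y in [('lb',135,104),('back mid',420,113),('lf',130,220),('f',390,226)]:
  print(n,bay(ray(d,200+x/3,100+y/3,.028)).round(1))"
```

```text
lb [ 44.6 156.5]
back mid [ 46.9 -17.5]
lf [-27.4 155. ]
f [-23.8  -2.5]
```

>>> {"name": "arm_command", "arguments": {"dp": [[-0.8,0,0],[-0.8,0,0],[0,-2,0],[0,-2,0],[0,-2,0]], "delta_rot": [[0,0,0],[0,0,0],[0,0,0],[0,0,0],[0,0,0]]}}

```text
clock: 15.2
tool_pos: [0.6305, 0.0221, 0.0048]
tool_rot: [[0.998, -0.055, 0.001], [-0.055, -0.998, 0.0], [0.001, -0.0, -1.0]]
contact_force: [-0.5, -0.2, 0.2]
opening: 0.07
grip_force: 0.0
```

>>> {"name": "arm_command", "arguments": {"dp": [[0,-1.8,0],[0,0,0],[0.5,0,0],[0.5,0,0],[0.3,0,0]], "delta_rot": [[0,0,0],[0,0,0],[0,0,0],[0,0,0],[0,0,0]]}}

```text
clock: 15.62
tool_pos: [0.6457, 0.0369, 0.0045]
tool_rot: [[0.998, -0.056, 0.001], [-0.056, -0.998, -0.001], [0.001, 0.001, -1.0]]
contact_force: [-0.6, -1.0, -0.2]
opening: 0.0703
grip_force: 0.0
```

>>> {"name": "arm_command", "arguments": {"dp": [[0.2,0,0],[0.2,0,0],[0.1,0,0]], "delta_rot": [[0,0,0],[0,0,0],[0,0,0]]}}

```text
clock: 15.87
tool_pos: [0.6487, 0.0376, 0.0039]
tool_rot: [[0.998, -0.055, -0.002], [-0.055, -0.998, -0.001], [-0.002, 0.001, -1.0]]
contact_force: [-3.1, -0.1, 3.0]
opening: 0.0702
grip_force: 1.8
```

```bash
python3 -c "
from h import *
rep()"
```

```text
t 15.87 tcp bay mm [-31.5   3.5] z 3.9 yaw rel bay -0.1 F [-3.1 -0.1  3. ] open 0.070
tool z [-0.002 -0.001 -1.   ]
```

Still at sliding force (3 N), so I'll keep pushing in small steps until the force rises.

>>> {"name": "arm_command", "arguments": {"dp": [[0.15,0,0],[0.15,0,0],[0.1,0,0]], "delta_rot": [[0,0,0],[0,0,0],[0,0,0]]}}

```text
clock: 16.12
tool_pos: [0.6501, 0.0381, 0.0037]
tool_rot: [[0.999, -0.053, -0.008], [-0.053, -0.999, -0.001], [-0.008, 0.002, -1.0]]
contact_force: [-13.4, -0.9, 8.9]
opening: 0.0704
grip_force: 6.1
```

```bash
python3 -c "
from h import *
rep()"
```

```text
t 16.12 tcp bay mm [-30.1   4.1] z 3.7 yaw rel bay -0.0 F [-13.4  -0.9   8.9] open 0.070
tool z [-0.008 -0.001 -1.   ]
```

>>> {"name": "arm_command", "arguments": {"dp": [[-0.5,0,0],[-1.5,0,0],[-3,0,0],[-3,0,0],[-2,0,-3]], "delta_rot": [[0,0,0],[0,0,0],[0,0,0],[0,0,0],[0,0,0]]}}

```text
clock: 16.53
tool_pos: [0.5483, 0.0432, 0.0301]
tool_rot: [[0.998, -0.054, -0.009], [-0.054, -0.999, -0.001], [-0.009, 0.001, -1.0]]
contact_force: [-1.1, 0.1, 0.9]
opening: 0.07
grip_force: 0.0
```

>>> {"name": "arm_command", "arguments": {"dp": [[0,0,-4],[0,0,-4],[0,2,-3.5],[0,4,0],[0,4,0]], "delta_rot": [[0,0,0],[0,0,0],[0,0,0],[0,0,0],[0,0,0]]}}

```text
clock: 16.95
tool_pos: [0.5518, -0.0557, 0.1531]
tool_rot: [[0.999, -0.05, 0.011], [-0.05, -0.999, -0.0], [0.011, -0.0, -1.0]]
contact_force: [1.1, -0.1, 0.1]
opening: 0.0698
grip_force: 0.0
```

>>> {"name": "arm_command", "arguments": {"dp": [[0,4,0],[0,4,0],[0,4,0],[0,4,0],[0,4,0]], "delta_rot": [[0,0,0],[0,0,0],[0,0,0],[0,0,0],[0,0,0]]}}

```text
clock: 17.37
tool_pos: [0.5383, -0.2584, 0.15]
tool_rot: [[0.998, -0.055, 0.004], [-0.055, -0.999, -0.002], [0.004, 0.001, -1.0]]
contact_force: [1.3, 0.7, 0.2]
opening: 0.0701
grip_force: 0.0
```

>>> {"name": "arm_command", "arguments": {"dp": [[0,4,0],[0,4,0],[0,4,0],[0,0,0],[0,0,0]], "delta_rot": [[0,0,0],[0,0,0],[0,0,0],[0,0,0],[0,0,0]]}}

```text
clock: 17.78
tool_pos: [0.5304, -0.38, 0.1492]
tool_rot: [[0.998, -0.061, 0.002], [-0.061, -0.998, -0.003], [0.002, 0.003, -1.0]]
contact_force: [0.8, 1.1, 0.3]
opening: 0.0698
grip_force: 0.0
```

```bash
python3 -c "
from h import *
rep();d=grab('top','t6.png')
im=cv2.imread('pics/t6.png')[100:220,170:510]
cv2.imwrite('pics/t6c.png',cv2.resize(im,None,fx=2.35,fy=2.35,interpolation=cv2.INTER_CUBIC))"
```

```text
t 17.78 tcp bay mm [-127.8 -419.8] z 149.2 yaw rel bay -0.5 F [0.8 1.1 0.3] open 0.070
tool z [ 0.002 -0.003 -1.   ]
```

View pics/t6c.png

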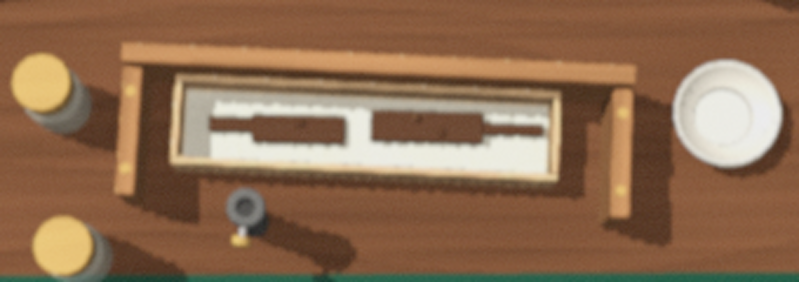

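The view shows the tray behind the post, parallel to the board: rim corners (174,73), (561,92), (559,182), (170,164). The knife halves are in place, and the jars and dish are undisturbed. I'll check squareness and depth from these numbers.

```bash
python3 -c "
from h import *
d=grab('top')
T=lambda x,y,z=.028:bay(ray(d,170+x/2.35,100+y/2.35,z)).round(1)
for n,x,y in [('lb',174,73),('rb',561,92),('rf',559,182),('lf',170,164)]: print(n,T(x,y))
c,a,w=tray(d);print(bay(c),a+3,w)
# sub-pixel front rim edge: dark below bright rim, per column
im=d['color'].astype(float).sum(2)
pts=[]
for u in range(250,400,4):
    g=np.diff(cv2.GaussianBlur(im,(3,3),0)[165:183,u]);v=165+np.argmin(g)+.5
    pts.append(bay(ray(d,u,v,.028)))
pts=np.array(pts);k=np.polyfit(pts[:,1],pts[:,0],1);print('front slope deg',np.degrees(np.arctan(k[0])),'x at centre',np.polyval(k,5),'resid',np.std(pts[:,0]-np.polyval(k,pts[:,1])))
pb=[]
for u in list(range(270,415,4)):
    g=np.diff(cv2.GaussianBlur(im,(3,3),0)[118:136,u]);v=118+np.argmax(g)+.5
    pb.append(bay(ray(d,u,v,.055)))
pb=np.array(pb);pb=pb;print('back transitions at z=.055',np.round(pb[::6],1).tolist())
"
```

```text
lb [ 51.2 158.6]
rb [  49.9 -142.9]
rf [ -21.1 -143.6]
lf [-20.9 157.3]
[15.10444881  8.33528434] 0.0103912353515625 (0.30255991220474243, 0.07263890653848648)
front slope deg 0.0012221292567287047 x at centre -19.522813583987336 resid 0.5305241661769668
back transitions at z=.055 [[42.5, 107.5], [42.6, 64.8], [42.8, 22.2], [44.7, -20.2], [64.8, -61.9], [66.7, -104.4], [65.0, -146.9]]
```

Home and square: the centre is at x = 15.1 mm (target 15), the angle is about 0°, and the front edge is parallel to the bay. The arm is clear, so I'm handing in.

```bash
python3 -c "
from h import *
print(ctrl.job_done())"
```

```text
the job is handed in; nothing more can be done
None
```

I pushed the tray past the post and into the bay, and handed the job in at about 18 s. By my last camera measurement it lies square, with its centre at x = 15.1 mm (15 mm is fully home). The knife lay untouched in the tray, the jars and dish showed no change, and the arm ended clear of everything.

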